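# Shut off and bleed the bench air manifold before the break

### The job

Before the break, shut off the bench air and bleed the line, working only with gentle pushes of a closed fingertip: grip, force and lift nothing. Slide the coffee mug upright along the table, to one side, until it stands a good 10 cm off the line straight out of the blue-levered vent, and push the red supply lever round until it lies square across its pipe; only then push the blue vent lever round until it lies in line with its outlet and the gauge falls to zero. Leave the yellow outlet lever as you find it, and everything else on the table where it stands.

Things in the scene. Friction and masses are not known exactly. Their poses are not given: they have to be found in the camera images.
- manifold: Fixed air manifold: aluminium bar 36 x 310 mm along its own y axis, top 58 mm high. Origin: on the table under the bar's middle; x to the table's back, y left. On its front (-x), 75 mm left and right of the middle, in either order: blue-levered vent, yellow-levered outlet. Stem of the red-levered supply valve at (60, 0) mm, behind the bar; gauge at (-4, -130), 130 mm high; all else under 66 mm
- supply_lever (a joint): Red lever, rad. 0: open, in line with its pipe, pointing forward (-x of manifold) over the bar; turns clockwise from above; 1.57: shut, square across the pipe, pointing left (+y); hard stop at 1.66. Starts at 0 to 0.25. Friction 0.22 N m (about 4 N at the sleeve); stays where left. All three levers: 80 mm long; from 36 mm out a coloured sleeve 17 mm wide, underside 77, top 92 mm high
- supply_grip (a point): Point in the middle of the red lever's sleeve, 60 mm from the stem axis, 84.5 mm above the table; turns with the lever
- vent_valve: The vent: fixed brass ball valve on one of the manifold's two front ports, blue lever on top. Its copper-coloured silencer (22 mm thick, axis 40 mm high) blows forward, along -x, and ends 56 mm in front of the stem axis. Origin: on the table under the stem axis; axes parallel to the manifold's
- vent_lever (a joint): Blue lever, rad. 0: closed, across its pipe, pointing left (+y of vent_valve); turns anticlockwise from above; 1.57: fully open, in line with the silencer, pointing forward (-x); hard stop at 1.66. Starts at 0 to 0.08. Friction 0.18 N m (about 3 N at the sleeve); stays where left
- vent_grip (a point): Point in the middle of the blue lever's sleeve, 60 mm from the stem axis, 84.5 mm above the table; turns with the lever
- outlet_valve: The tool outlet on the other front port: a like ball valve with a yellow lever and a steel quick coupler that ends 57 mm in front of its stem axis. Fixed. Origin: on the table under the stem axis; axes parallel to the manifold's
- outlet_grip (a point): Point in the middle of the yellow lever's sleeve, 60 mm from the stem axis; it may start at any angle between pointing left (+y) and pointing forward (-x), and is not to be turned
- gauge_needle (a joint): Red needle of the gauge, rad: 0 at line pressure (near the top of the dial); it falls anticlockwise to 2.6, the zero mark at lower left, as the vent opens
- mug: Loose dark green mug, 0.31 kg, straight-sided, 81 mm across, 94 mm high, with coffee in it. Origin: on its underside, 16.5 mm from the bowl's axis towards the handle, which lies along the mug's -y, 73 mm out from that axis, and starts roughly towards the robot. Stands just in front of the silencer, where the blue lever must swing. Pushed with the fingertip 60 mm high or lower it slides upright
- mug_axis (a point): Point on the axis of the mug's bowl, 47 mm above its underside
- screwdriver: Loose screwdriver with a red handle, 205 mm long, lying left of the manifold; leave it alone
- brass_fitting: Loose small brass hose fitting, 24 mm long, lying at the back, right of the pipe; leave it alone
- drink_can: Loose empty drink can, 66 mm thick and 147 mm high, standing to the left of the manifold; leave it alone
- rubber_duck: Loose coral rubber duck, 154 mm long and 129 mm high, to the right; leave it alone
- food_tub: Loose upturned white food tub on a red lid, about 100 mm wide and 50 mm high, to the left; leave it alone

How it is judged:
On the way, in this order (a step that is already met when the one before it is completed fails the run):
1. the mug stands to one side, out of the vent's line, and the red supply lever is shut (in either order) ((y of mug_axis in the frame of vent_valve above 0.085 m or y of mug_axis in the frame of vent_valve below -0.085 m) and value of joint supply_lever above 1.4 rad), for 0.2 s.
2. the blue vent lever is fully open (value of joint vent_lever above 1.4 rad), for 0.2 s.
At the end, for the whole second after the job is handed in: Red supply lever shut and blue vent lever open (each 1.40 rad or more; 1.57 is square), gauge needle down at zero (2.2 rad or more of 2.6); the mug upright at rest on the table, its axis 85 mm or more to the side of the vent's line; the yellow lever's sleeve within 15 mm of where it was (all of step 1 and value of joint vent_lever above 1.4 rad and angle between mug's own z axis and vertical below 0.1 rad and height (world z) of mug below 0.01 m and linear speed of mug below 0.02 m/s and distance of outlet_grip from where it was at the start of the episode below 0.015 m and value of joint gauge_needle above 2.2 rad); the robot touches nothing.
It fails at once if the vent is opened (beyond 0.35 rad) while the supply is not shut or the mug is still in front of it (value of joint vent_lever above 0.35 rad and (value of joint supply_lever below 1.38 rad or not (y of mug_axis in the frame of vent_valve above 0.08 m or y of mug_axis in the frame of vent_valve below -0.08 m))).
It fails at once if the mug is lifted or carried (15 mm or more off the table) or tipped (more than 0.25 rad) (height (world z) of mug above 0.015 m or angle between mug's own z axis and vertical above 0.25 rad).
It fails at once if the mug is pinched or struck (more than 25 N) (contact force between the fingers and mug above 25 N).
It fails at once if a lever is taken between the fingers or forced (more than 60 N) (contact force between the fingers and manifold above 60 N or contact force between the fingers and vent_valve above 60 N or (z of the grasp point in the frame of supply_grip below 0.022 m and y of the grasp point in the frame of supply_grip between -0.01 and 0.01 m and x of the grasp point in the frame of supply_grip between -0.035 and 0.035 m) or (z of the grasp point in the frame of vent_grip below 0.022 m and x of the grasp point in the frame of vent_grip between -0.01 and 0.01 m and y of the grasp point in the frame of vent_grip between -0.035 and 0.035 m)).
It fails at once if the yellow lever is turned (its sleeve by more than 15 mm) or another thing on the table is pushed or picked up (moved more than 25 mm) (distance of outlet_grip from where it was at the start of the episode above 0.015 m or distance of any of screwdriver, brass_fitting, drink_can, rubber_duck, food_tub from where it was at the start of the episode above 0.025 m).
It also fails if it takes over 61 s, if anything falls off the work surface, if the arm or the gripper's body presses on something with over 40 N, if the wrist force passes 120 N, or if a joint passes its speed limit or range.

### The arm

A 6-joint arm with a two-finger parallel gripper is mounted at the origin on the work surface; the furniture and walls round the work are solid. World frame = base frame: x ahead of the robot, y to its left, z up, the work surface at z = 0. Lengths are in m, angles in rad, forces in N, time in s.
With the tool pointing down it reaches from about 0.25 to 0.775 m from the base axis. Payload 8.9 kg.
Tool frame: the origin (TCP) lies between the finger pads; the fingertips stand 22 mm ahead of it and the grasp point (between the pads) lies 3 mm ahead of it; z points along the fingers, y is the line along which they close (so a half turn about z gives the same grasp; the last joint's range is limited). The gripper opens to 85 mm and grips with 20 to 120 N. Pads are 22 mm wide; open, the fingers measure 114 mm over their backs; the gripper's body (76 mm by 85 mm) begins 54 mm behind the grasp point. The pads swing forward as they close: fully open they stand 13 mm farther back than shut.
Start: joints at [0.972, 0.291, -0.153, 1.127, 0, 1.431], TCP at [0.233, 0.47, 0.253] pointing down, gripper open.
Joint ranges: [-2.52, 2.52], [-0.91, 1.74], [-1.3, 1.37], [-1.96, 2.02], [-1.52, 1.47], [-3.14, 3.14]. Speed limits (rad/s): [2.22, 2.22, 2.79, 3.14, 3.14, 3.14].

### API

Orientations are given as a unit quaternion [x, y, z, w].
In Python, from workcell import env gives the robot as it stands. Calls block until the motion is done:
- env.goto(position, orientation): joint-space move of the TCP to a pose.
- env.line_to(position, orientation=None, rate=0.15): straight line of the TCP; orientation=None keeps the orientation; rate is the mean speed in m/s.
- env.move_joints(angles): joint-space move.
- env.gripper_to(opening, squeeze=None): finger opening in m; squeeze is the grip in N (None keeps the last); returns when the fingers have stopped.
- env.hold(seconds).
- env.inverse_kinematics(position, orientation): joint angles nearest the present ones, or None.
- env.read_state(): the state.
- env.grab_frame(name): name is "scene" or "top" or "wrist"; returns the picture (384x512x3 uint8, red, green, blue); there is no depth.
- env.camera_model(name): a dict with "fx", "fy", "cx", "cy" (pixels), "origin" and "rotation" of the camera in the world. Camera axes: x right, y up, looking along -z (the intrinsics and any distortion apply to the point x, -y, -z); pixel columns grow to the right and rows downward; lengths in m; the calibration is good to about 2 mm. A picture is of the moment at which its call begins: read the wrist's pose just before it. camera_model takes no time and is no camera call; for the wrist camera it gives the pose at the moment of the call.
A pose or a line that the arm cannot do raises env.MotionError and nothing moves.
- env.job_done(): hands the job in; it is judged then, once.
The state is a dict: "clock": time; "joint_positions": joint angles; "joint_vel": joint speeds; "effort": joint torques, N m; "tool_pos": TCP position; "tcp_rot": TCP orientation; "ft_force": force on the tool from outside, world axes, zero at the start; "wrist_torque": the same for the moment, N m; "width": finger opening in m; "finger_force": force on a finger pad.
Only numpy, scipy, OpenCV 4.12 (cv2) and the standard library are available. Lean on these libraries where they do the work, as an engineer would, in place of code of your own. Each camera call takes 0.05 s, during which the arm holds its last target. There are 200 camera calls.

## Working session

There is one attempt and no reset: what is moved stays moved. The work goes in short steps, each a Python script; the robot and the scene stay as the last script left them, time stands still between calls to the robot, and variables do not carry over. Pictures are saved under pics/ and viewed, at most 10 in all, crops included, and the job is handed in when it is done.

```bash
mkdir -p pics; ls
python3 - <<'E'
from workcell import env
import cv2,numpy as np
for n in ("scene","top"):
    im=env.grab_frame(n); cv2.imwrite(f"pics/{n}0.png",cv2.resize(im[:,:,::-1],(800,600),interpolation=cv2.INTER_CUBIC)); 
    m=env.camera_model(n); print(n,{k:np.round(v,4).tolist() if not isinstance(v,str) else v for k,v in m.items()})
s=env.read_state(); print(s["clock"],s["tcp_rot"],s["tool_pos"],s["width"])
E
```

```text
pics
workcell.py
scene {'fx': 401.3639, 'fy': 401.3639, 'cx': 259.7128, 'cy': 187.3554, 'origin': [-0.2363, -1.0322, 0.7893], 'rotation': [0.4893, -0.1673, -0.2643, 0.8141]}
top {'fx': 408.4806, 'fy': 408.4806, 'cx': 252.5158, 'cy': 193.8293, 'origin': [0.2981, 0.0489, 1.4243], 'rotation': [-0.0723, 0.0759, 0.721, -0.685]}
0.1 [ 2.27882494e-01  9.73688483e-01 -5.22728150e-04 -1.84173777e-04] [0.23278097 0.47019282 0.25282011] 0.0854546346858524
```

View pics/scene0.png

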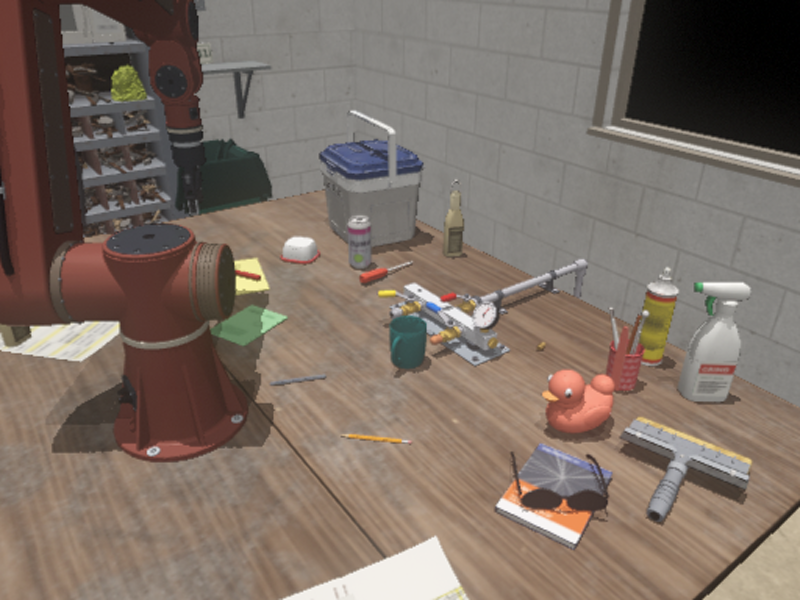

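View pics/top0.png

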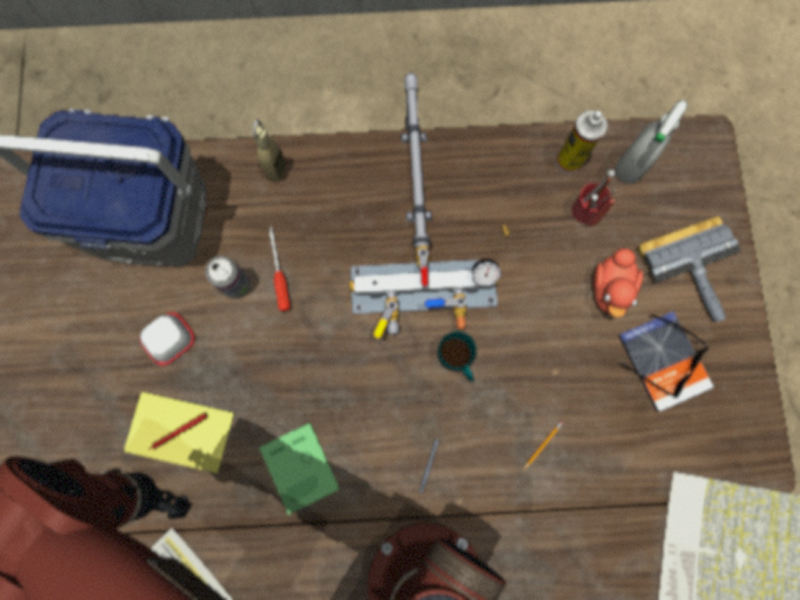

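The top picture shows the vent (blue lever at (435,302), silencer (460,320)) right of the outlet (yellow at (382,327)). The mug is at (457,350), its handle pointing down and to the right, and the red lever is at (425,275). The scene picture agrees. Next I'll convert these to rough positions and look closer with the wrist camera.

```bash
cat > h.py <<'E'
from workcell import env
import cv2,numpy as np
from scipy.spatial.transform import Rotation as R
def ray(m,u,v):
    d=np.array([(u-m["cx"])/m["fx"],-(v-m["cy"])/m["fy"],-1.]); d=R.from_quat(m["rotation"]).as_matrix()@d if np.shape(m["rotation"])==(4,) else m["rotation"]@d
    return np.array(m["origin"]),d/np.linalg.norm(d)
def atz(m,u,v,z):
    o,d=ray(m,u,v); return o+d*(z-o[2])/d[2]
def tri(obs):
    A=np.zeros((3,3));b=np.zeros(3);P=[]
    for m,u,v in obs:
        o,d=ray(m,u,v);Q=np.eye(3)-np.outer(d,d);A+=Q;b+=Q@o;P.append((Q,o))
    x=np.linalg.solve(A,b); return x,[np.linalg.norm(Q@(x-o)) for Q,o in P]
def proj(m,p):
    c=R.from_quat(m["rotation"]).as_matrix().T@(np.asarray(p)-m["origin"]); return m["cx"]+m["fx"]*c[0]/-c[2], m["cy"]-m["fy"]*c[1]/-c[2]
def down(yaw): return (R.from_euler('z',yaw)*R.from_quat([1,0,0,0])).as_quat()
E
python3 - <<'E'
from h import *
m=env.camera_model("top"); s=env.camera_model("scene"); f=1.5625
for n,u,v,z,us,vs in [("redtip",425,283,.085,449,297),("redstem",424,250,.07,0,0),("ventstem",460,295,.06,0,0),("bluemid",435,302,.085,433,308),("yellow",381,328,.085,388,293),("mug",457,350,.094,408,324),("handle",470,377,.06,395,348),("gauge",487,272,.13,485,313),("barL",355,280,.058,0,0),("can",222,270,.147,0,0)]:
    print(n,atz(m,u/f,v/f,z).round(3), [a.round(3) if hasattr(a,'round') else np.round(a,3) for a in tri([(m,u/f,v/f),(s,us/f,vs/f)])] if us else "")
w=env.camera_model("wrist"); st=env.read_state()
T=R.from_quat(st["tcp_rot"]).inv()
print("wrist cam in tool",T.apply(w["origin"]-st["tool_pos"]).round(3),(T*R.from_quat(w["rotation"])).as_matrix().round(2).tolist(),w["fx"],w["cx"],w["cy"])
for yaw in (0,1.57,-1.57,3.1):
  for p in ([.42,0,.33],[.5,-.05,.33],[.6,0,.15]): print(yaw,p,env.inverse_kinematics(p,down(yaw)))
E
```

```text
redtip [ 0.624 -0.033  0.085] [array([ 0.63 , -0.037,  0.086]), array([0.007, 0.007])]
redstem [ 0.703 -0.036  0.07 ] 
ventstem [ 0.599 -0.11   0.06 ] 
bluemid [ 0.581 -0.052  0.085] [array([ 0.581, -0.052,  0.081]), array([0.001, 0.001])]
yellow [0.53  0.066 0.085] [array([0.532, 0.066, 0.084]), array([0.001, 0.001])]
mug [ 0.474 -0.091  0.094] [array([ 0.475, -0.092,  0.092]), array([0.001, 0.001])]
handle [ 0.419 -0.118  0.06 ] [array([ 0.42 , -0.118,  0.065]), array([0.002, 0.002])]
gauge [ 0.63  -0.162  0.13 ] [array([ 0.636, -0.166,  0.102]), array([0.001, 0.001])]
barL [0.645 0.119 0.058] 
can [0.658 0.388 0.147] 
wrist cam in tool [ 0.068  0.    -0.119] [[-0.0, 0.96, 0.27], [1.0, 0.0, -0.0], [-0.0, 0.27, -0.96]] 285.36898261587737 257.6234838519898 193.71746878135173
0 [0.42, 0, 0.33] [-0.17445499  0.05402897 -0.24281771  1.27394965  0.          2.96713766]
0 [0.5, -0.05, 0.33] [-0.24525886  0.21676643 -0.05116285  1.30286705  0.          2.89633379]
0 [0.6, 0, 0.15] [-0.12180094  0.50335891 -0.11025264  0.95718478  0.          3.01979171]
1.57 [0.42, 0, 0.33] [-0.17445499  0.05402897 -0.24281771  1.27394965  0.          1.39713766]
1.57 [0.5, -0.05, 0.33] [-0.24525886  0.21676643 -0.05116285  1.30286705  0.          1.32633379]
1.57 [0.6, 0, 0.15] [-0.12180094  0.50335891 -0.11025264  0.95718478  0.          1.44979171]
-1.57 [0.42, 0, 0.33] [-0.17445499  0.05402897 -0.24281771  1.27394965  0.         -1.74604765]
-1.57 [0.5, -0.05, 0.33] [-0.24525886  0.21676643 -0.05116285  1.30286705  0.         -1.81685152]
-1.57 [0.6, 0, 0.15] [-0.12180094  0.50335891 -0.11025264  0.95718478  0.         -1.69339359]
3.1 [0.42, 0, 0.33] [-0.17445499  0.05402897 -0.24281771  1.27394965  0.         -0.13286234]
3.1 [0.5, -0.05, 0.33] [-0.24525886  0.21676643 -0.05116285  1.30286705  0.         -0.20366621]
3.1 [0.6, 0, 0.15] [-0.12180094  0.50335891 -0.11025264  0.95718478  0.         -0.08020829]
```

Run:
```python
from h import *
import json
env.goto([.5,.03,.30],down(3.14)); env.gripper_to(0.0)
ms=[]
for i,y in enumerate((.03,-.13)):
    if i: env.line_to([.5,y,.30],rate=.2)
    env.hold(.2)
    m=env.camera_model("wrist"); im=env.grab_frame("wrist")
    ms.append({k:np.array(v).tolist() for k,v in m.items()})
    cv2.imwrite(f"pics/w{i}.png",cv2.rotate(cv2.resize(im[:,:,::-1],(800,600),interpolation=cv2.INTER_CUBIC),cv2.ROTATE_180))
json.dump(ms,open("w.json","w")); s=env.read_state(); print(s["clock"],s["tool_pos"],s["width"])
```

```text
4.1917 [ 0.50006852 -0.1291938   0.30009733] 4.324658893319494e-05
```

View pics/w0.png

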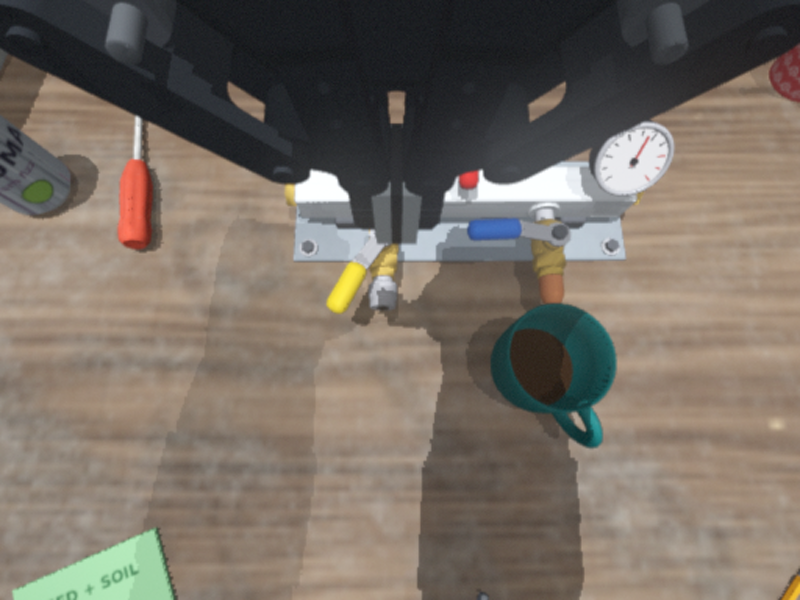

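View pics/w1.png

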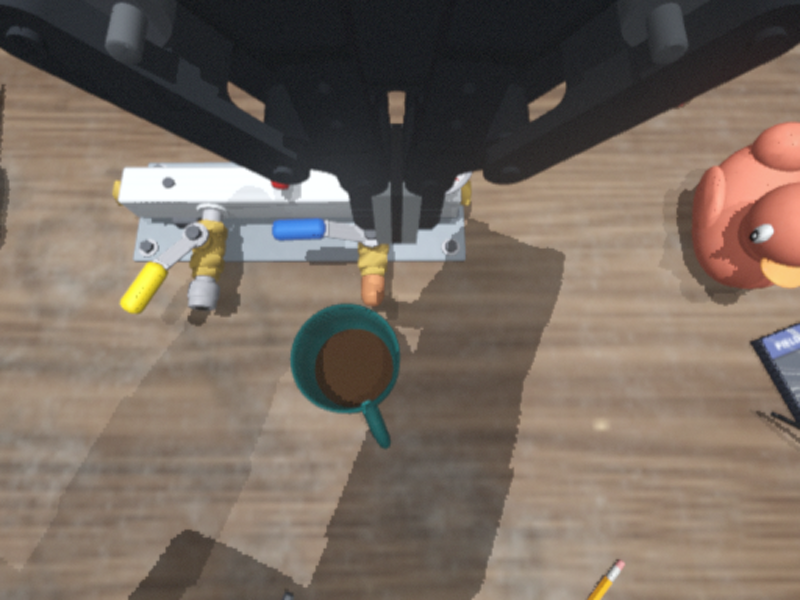

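The wrist views show the manifold parallel to the image rows. Pixel positions (w0 / w1):
- Blue sleeve: (494,229) / (298,229)
- Vent stem: (559,232) / (372,236)
- Yellow sleeve: (346,287) / (144,288)
- Mug rim centre: about (560,357) / (346,358)
- Plate screws: (308,246), (612,246) / (149,246), (451,246)
- Red tip: (470,180) / (281,183)

Run:
```python
from h import *
import json
ms=json.load(open("w.json")); f=1.5625
c=lambda x,y:((800-x)/f-.5,(600-y)/f-.5)
for n,a,b in [("blue",(494,229),(298,229)),("bluetipL",(469,229),(273,229)),("ventstem",(559,232),(372,236)),("yellow",(346,287),(144,288)),("mug",(560,357),(346,358)),("handle end",(594,442),(384,442)),("screwL",(308,246),(149,246)),("screwR",(612,246),(451,246)),("redtip",(470,184),(281,185)),("silencer",(553,303),(373,303))]:
    x,e=tri([(ms[0],*c(*a)),(ms[1],*c(*b))]); print(n,x.round(4),np.round(e,4))
print("yellow stem@.085",atz(ms[1],*c(193,233),.085),atz(ms[1],*c(193,233),.075))
print("vent stem@.08",atz(ms[0],*c(559,232),.085))
```

```text
blue [ 0.5813 -0.0487  0.0856] [0.0002 0.0002]
bluetipL [ 0.5813 -0.0284  0.0856] [0.0002 0.0002]
ventstem [ 0.5843 -0.1077  0.0683] [0.0015 0.0015]
yellow [0.5327 0.0702 0.0833] [0.0003 0.0003]
mug [ 0.4768 -0.091   0.0879] [0.0002 0.0002]
handle end [ 0.4159 -0.119   0.0643] [0.0002 0.0002]
screwL [0.5997 0.1188 0.0037] [0.0001 0.0001]
screwR [ 0.5973 -0.1823  0.0085] [0.0003 0.0003]
redtip [ 0.6228 -0.0315  0.0833] [0.0002 0.0002]
silencer [ 0.5315 -0.1077  0.0383] [0.0002 0.0002]
yellow stem@.085 [0.57829605 0.03634405 0.085     ] [0.5826567  0.04128161 0.075     ]
vent stem@.08 [ 0.57859402 -0.10131703  0.085     ]
```

Measurements agree with the given sizes: the vent stem is at about (0.583,-0.108), the red stem at about (0.703,-0.033), and the mug axis at (0.477,-0.091). I'll push the mug to the right.

Run:
```python
from h import *
q=down(np.pi/2); x=.475
F=lambda: env.read_state()["ft_force"].round(1) if hasattr(env.read_state()["ft_force"],'round') else env.read_state()["ft_force"]
env.goto([x,-.01,.18],q); env.line_to([x,-.01,.052],rate=.15); print(env.read_state()["clock"],F())
env.line_to([x,-.035,.052],rate=.05)
for y in (-.06,-.09,-.12,-.145,-.167):
    env.line_to([x,y,.052],rate=.05); print(y,F())
env.line_to([x,-.13,.052],rate=.1); env.line_to([x,-.13,.2],rate=.2)
env.hold(.1); m=env.camera_model("top"); im=env.grab_frame("top"); s=env.read_state()
cv2.imwrite("pics/t1.png",cv2.resize(im[150:270,200:360,::-1],(800,600),interpolation=cv2.INTER_CUBIC)); print(s["clock"])
print("expect mug px",proj(m,[.477,-.218,.094]),"goto red",env.inverse_kinematics([.64,-.065,.094],q),env.inverse_kinematics([.675,.027,.094],down(0)))
```

```text
6.7667 [0.2 0.4 0.7]
-0.06 [0.8 2.7 2.8]
-0.09 [0.4 2.4 2.1]
-0.12 [0.9 2.4 2.8]
-0.145 [-0.5  0.7  1.4]
-0.167 [0.4 2.3 1.8]
12.3667
expect mug px (np.float64(331.0531810947358), np.float64(221.0675396309779)) goto red [-0.21478269  0.63096098 -0.04389303  0.89594231  0.          1.35601363] [-0.06814557  0.68775665  0.06456939  0.94760907  0.          3.07344708]
```

View pics/t1.png

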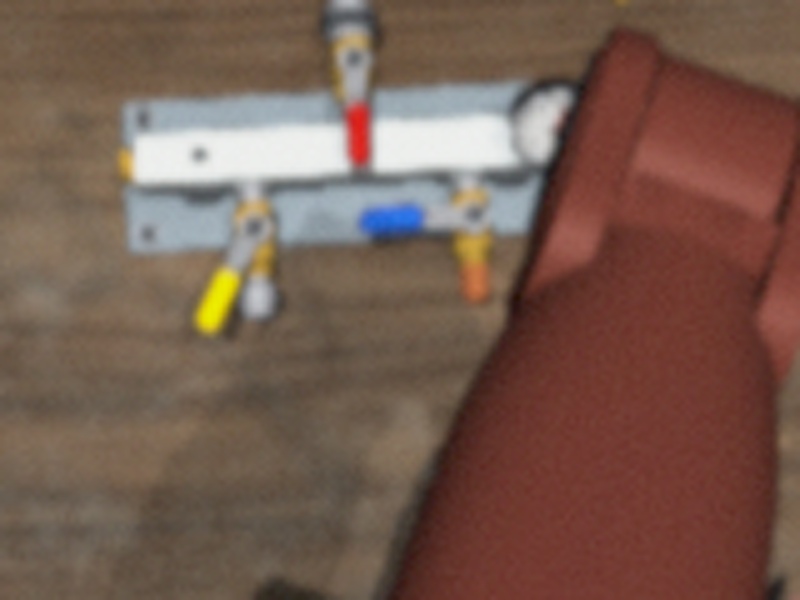

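The arm hides the mug here. The red stem is at crop pixel (354,57) with its tip at (359,165), and the blue and yellow levers haven't moved. I'll push the red lever next and check the mug afterwards.

Run:
```python
from h import *
m=env.camera_model("top")
for z in (.075,.085): print(atz(m,200+354/5,150+57/5,z).round(4),atz(m,200+359/5,150+165/5,z).round(4),atz(m,200+474/5,150+214/5,z).round(4))
S=np.array([.703,-.0335]); r=.060
def pose(th,d): return np.r_[S+r*np.array([-np.cos(th),np.sin(th)])-d*np.array([np.sin(th),np.cos(th)]),.095], down(np.pi/2-min(th,1.5))
F=lambda: np.round(env.read_state()["ft_force"],1)
p,q=pose(0,.045); env.goto([p[0],p[1],.2],q); env.line_to(p,rate=.15); print(env.read_state()["clock"],F())
p,q=pose(0,.024); env.line_to(p,q,rate=.05); print("near",F())
for th in np.linspace(.13,1.56,12):
    p,q=pose(th,.0205); env.line_to(p,q,rate=.06); s=env.read_state(); f=np.array(s["ft_force"]); print(round(th,2),f.round(1))
    if np.linalg.norm(f[:2])>25: print("stop");break
p,q=pose(th,.05); env.line_to(p,q,rate=.1); env.line_to([p[0],p[1],.22],q,rate=.2)
print(env.read_state()["clock"])
env.goto([.5,0.02,.27],down(0)); env.hold(.1); 
for n in("top","scene"):
    im=env.grab_frame(n)
    cv2.imwrite(f"pics/{n}2.png",im[:,:,::-1])
a=cv2.imread("pics/top2.png")[140:270,200:370]; b=cv2.imread("pics/scene2.png")[170:290,220:377]
cv2.imwrite("pics/c2.png",np.hstack([cv2.resize(x,(400,int(x.shape[0]*400/x.shape[1])),interpolation=cv2.INTER_CUBIC)[:300] for x in(a,b)]))
print(env.read_state()["clock"])
```

```text
[ 0.6961 -0.0339  0.075 ] [ 0.6198 -0.0327  0.075 ] [ 0.5818 -0.1082  0.075 ]
[ 0.6932 -0.0333  0.085 ] [ 0.6174 -0.0321  0.085 ] [ 0.5797 -0.1071  0.085 ]
13.95 [-0.5 -0.6  0.8]
near [-0.6 -0.4 -0.4]
0.13 [-1.1 -0.8 -0.4]
0.26 [-0.4 -0.9 -0.1]
0.39 [-0.8 -0.4  1.1]
0.52 [-0.7 -0.6  0.3]
0.65 [-0.4 -0.2 -0.1]
0.78 [-0.6 -0.7 -0.1]
0.91 [-1.1 -0.2  0.2]
1.04 [-0.5 -0.7 -0.1]
1.17 [-1.4 -1.6 -0.4]
1.3 [-0.7 -1.7  0.5]
1.43 [-1.  -1.1 -0.2]
1.56 [-1.7 -1.8 -0.7]
19.1917
20.075
```

View pics/c2.png

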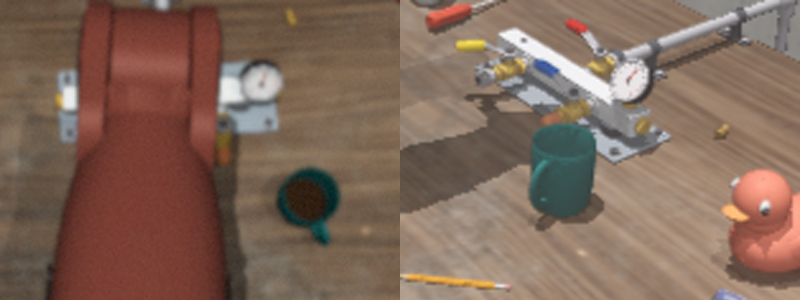

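The mug rim centre is at crop (309,196), about 1 px from where I expected it (y≈-0.218), and it stands upright. The red lever has swung to the left, so I'll measure its angle with the wrist camera.

Run:
```python
from h import *
env.goto([.62,-0.03,.29],down(0)); env.hold(.2); m=env.camera_model("wrist"); im=env.grab_frame("wrist")
import json; json.dump({k:np.array(v).tolist() for k,v in m.items()},open("w3.json","w"))
cv2.imwrite("pics/w3.png",cv2.resize(im[:,:,::-1],(800,600),interpolation=cv2.INTER_CUBIC)); print(env.read_state()["clock"])
h=cv2.cvtColor(im,cv2.COLOR_RGB2HSV); k=(((h[...,0]<6)|(h[...,0]>174))&(h[...,1]>190)&(h[...,2]>90)).astype(np.uint8)
n,_,st,c=cv2.connectedComponentsWithStats(k)
print([(st[i].tolist(),c[i].round(1).tolist(),atz(m,*c[i],.0845).round(4).tolist()) for i in range(1,n) if st[i][4]>60])
```

```text
20.9167
[]
```

View pics/w3.png

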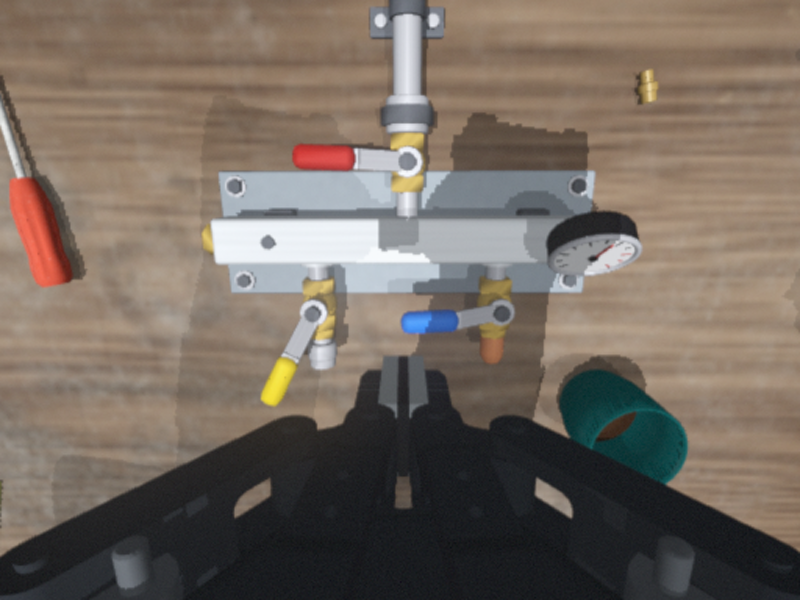

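The red lever runs from its stem at (408,160) to its sleeve at (325,156), square across the pipe. The blue lever is still closed, stem (502,313) and sleeve (430,321), and the mug is clear to the right. I'll push the blue lever now.

Run:
```python
from h import *
import json
m=json.load(open("w3.json")); f=1.5625; g=lambda x,y,z:atz(m,(x+.5)/f-.5,(y+.5)/f-.5,z)[:2]
for n,st,sl in(("red",(408,160),(325,156.5)),("blue",(502,313),(430,321)),("yel",(313,313),(278,382))):
    a,b=g(*st,.08),g(*sl,.0845); print(n,a.round(4),b.round(4),np.linalg.norm(b-a).round(4),"angle from +y toward -x",np.arctan2(-(b-a)[0],(b-a)[1]).round(3))
S=np.array([.582,-.108]); r=.060
def pose(t,d): return np.r_[S+r*np.array([-np.sin(t),np.cos(t)])+d*np.array([np.cos(t),np.sin(t)]),.095], down(min(max(t,.05),1.5))
p,q=pose(0,.034); print(p)
env.goto([p[0],p[1],.2],q); env.line_to(p,rate=.1); F=[]
for t in np.linspace(.05,1.56,13):
    p,q=pose(t,.0205); env.line_to(p,q,rate=.06); F.append(np.round(env.read_state()["ft_force"],1).tolist())
print(F)
p,q=pose(t,.05); env.line_to(p,q,rate=.1); env.line_to([p[0],p[1],.2],q,rate=.2)
env.goto([.62,-0.03,.29],down(0)); env.hold(.2); m=env.camera_model("wrist"); im=env.grab_frame("wrist")
json.dump({k:np.array(v).tolist() for k,v in m.items()},open("w4.json","w"))
cv2.imwrite("pics/w4.png",cv2.resize(im[:,:,::-1],(800,600),interpolation=cv2.INTER_CUBIC)); print(env.read_state()["clock"])
```

```text
red [ 0.6998 -0.0326] [0.7019 0.025 ] 0.0577 angle from +y toward -x -0.037
blue [ 0.5873 -0.1055] [ 0.5822 -0.0498] 0.056 angle from +y toward -x 0.09
yel [0.5872 0.0403] [0.5312 0.0703] 0.0635 angle from +y toward -x 1.079
[ 0.616 -0.048  0.095]
[[0.6, -0.1, 0.7], [0.7, -0.0, 0.8], [1.6, -0.4, 0.3], [1.3, -0.5, 0.3], [0.7, 0.6, -0.6], [1.7, -0.6, -0.1], [0.7, -0.1, 0.3], [0.7, 0.1, 0.1], [0.7, -0.1, 0.3], [-0.2, -0.1, -0.2], [0.0, 0.3, 1.1], [0.6, -0.1, 0.1], [0.5, 0.5, -0.6]]
29.175
```

View pics/w4.png

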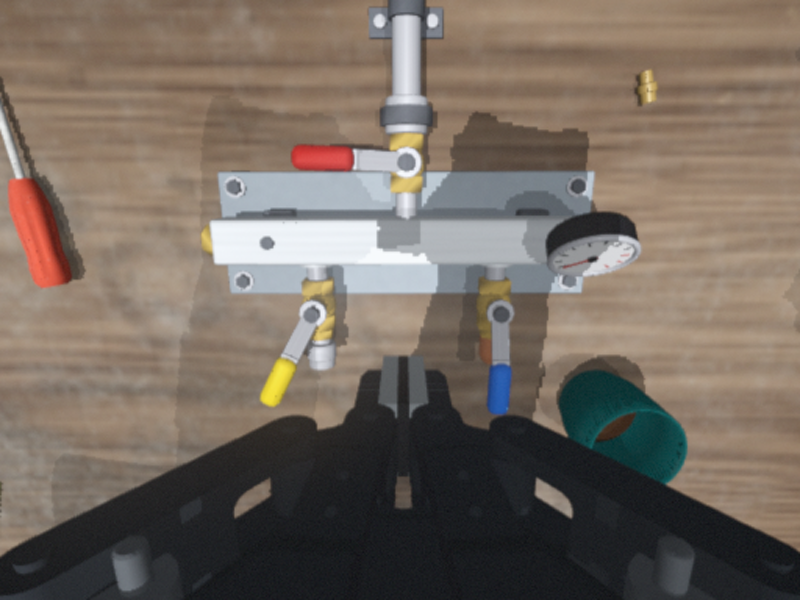

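The blue lever is in line with its outlet, from stem (501,313) to sleeve (499,388). The gauge needle points lower left, the mug is clear, and the yellow lever hasn't moved. The robot touches nothing, so I'm handing in.

```bash
python3 -c "
from workcell import env
env.hold(.5); print(env.job_done())"
```

```text
the job is handed in; nothing more can be done
None
```

I handed in the job with the mug about 11 cm to the right of the vent's line, the red supply lever shut, the blue vent lever open and the gauge needle down at its zero mark; the yellow lever did not move, and I saw nothing else on the table displaced.

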